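# Ready the document camera and hold its mast fully extended

## Task

Get the document camera on the desk ready for a page: first press its battery pack down until it sits flush in the base. Then squeeze the release button on the side of the camera head, keep it squeezed, and pull the mast straight up past the first stop to the second stop, its full height; it sinks back if let go, so the program finishes while still gripping the head and holding the mast fully extended. Leave the things standing around it where they are.

Things in the scene. Friction and masses are not known exactly. Their poses are not given: they have to be found in the camera images.
- stand: the document camera's base, fixed to the desk: grey slab 140 mm (its x) x 280 mm (its y) x 36 mm high; origin at the centre of its underside, z up. The battery bay lies at (0, -75 mm) and the mast at (0, +75 mm) in its frame. A 3 mm thick mat with a white sheet reaches out from its -x side (to x = -240 mm, y +-110 mm)
- pack (a joint): how far the battery pack has been pressed in (m): 0.012 = flush with the base's top and against its stop; at the start 0 to 0.004, so it stands 8 to 12 mm proud. It slides straight down stiffly (about 8 N of friction, plus some damping: press at 20 mm/s or slower) and stays where it is left
- pack_top (a point): centre of the top face of the black, ribbed battery pack, 64 mm (stand's x) x 46 mm (stand's y); 36 mm above the desk when flush
- head_grip (a point): middle of the camera head's grip block on top of the mast: grey, 36 mm (stand's x) x 30 mm (stand's y) x 45 mm high; axes as the stand's. It is 120 mm above the desk when the mast is down, 260 mm when fully up. Below it is the outer tube, 32 mm across, with a 40 mm collar ending 2 mm below the block
- camera_lens (a point): underside of the round camera, 38 mm across and 34 mm high, on a neck 16 mm wide that leaves the grip block at -x; this point lies 85 mm from the mast's axis. Camera and neck stay lower than the block's top; they rise with the head
- button_face (a point): centre of the outer face of the black release button, a paddle 26 mm (x) x 30 mm high on the block's +y side, at the height of head_grip; it stands 7.5 mm out of the block at rest (37.5 mm over block and button) and 1.5 mm when fully pressed (31.5 mm)
- button (a joint): how far the release button is pressed in (m), towards the stand's -y: 0 at rest, 0.006 fully in. A spring pushes it back: 2 N at rest, 7 N fully in; the mast can leave its lowest position only with it in more than 0.0045. A grip of 25 N or more from above, closing along the stand's y, one finger on the button and one on the block's far side, keeps it in while pulling
- upper_tube (a joint): first stage of the mast (m): thin tube with the head, 0 = down, 0.07 = first stop. It runs easily and sinks back under its own weight (about 2 to 4 N)
- lower_tube (a joint): second stage of the mast (m): thicker tube, 0 = down, 0.07 = second stop. It starts to rise when the first stage is at its stop and takes about 4 N more pull. The head then stands 140 mm above where it began
- mug: white mug, 80 mm across, 90 mm tall, handle to its own +y; origin at the centre of its underside; a bystander
- pen_cup: dark steel pen cup with pens, 76 mm across, 95 mm tall, pens up to 135 mm; origin at the centre of its underside; a bystander
- stapler: black stapler 36 x 135 x 48 mm, lying along its own y; origin at the centre of its underside; a bystander
- notes: block of note paper 76 x 76 x 28 mm; origin at the centre of its underside; a bystander
- punch: dark steel hole punch 70 x 110 x 45 mm; origin at the centre of its underside; a bystander

How it is judged (in metres and radians):
On the way, in this order (a step that is already met when the one before it is completed fails the run):
1. the battery pack is pressed flush into the base, the mast still down (value of joint pack above 0.0102 m and value of joint upper_tube below 0.01 m), for 0.2 s.
2. the release button is pressed in by the fingers (value of joint button above 0.0045 m and contact force between the fingers and button above 1 N), for 0.1 s.
3. the mast is pulled to its second stop (value of joint each of upper_tube, lower_tube above 0.064 m), for 0.2 s.
At the end, for the whole second after the job is handed in: The battery pack is flush (within 1.8 mm), and the fingers still grip the head with the button pressed in (more than 4.5 mm), holding both stages of the mast within 6 mm of their stops, at rest (all of step 3 and value of joint pack above 0.0102 m and value of joint button above 0.0045 m and contact force between the fingers and upper_tube above 2 N and contact force between the fingers and button above 2 N and velocity of joint upper_tube below 0.02 m/s); the arm keeps its last pose, push and grip.
It fails at once if the mug is pushed more than 30 mm or knocked over (distance of mug from where it was at the start of the episode above 0.03 m or angle between mug's own z axis and vertical above 0.5 rad).
It fails at once if the pen cup is pushed more than 30 mm or knocked over (distance of pen_cup from where it was at the start of the episode above 0.03 m or angle between pen_cup's own z axis and vertical above 0.5 rad).
It fails at once if the stapler is pushed more than 30 mm or knocked over (distance of stapler from where it was at the start of the episode above 0.03 m or angle between stapler's own z axis and vertical above 0.5 rad).
It fails at once if the notes is pushed more than 30 mm or knocked over (distance of notes from where it was at the start of the episode above 0.03 m or angle between notes's own z axis and vertical above 0.5 rad).
It fails at once if the punch is pushed more than 30 mm or knocked over (distance of punch from where it was at the start of the episode above 0.03 m or angle between punch's own z axis and vertical above 0.5 rad).
It also fails if it takes over 45 s, if anything falls off the work surface, if the arm or the gripper's body presses on something with over 40 N, if the wrist force passes 120 N, or if a joint passes its speed limit or range.

## Robot

A 6-joint arm with a two-finger parallel gripper is mounted at the origin on the work surface. World frame = base frame: x ahead of the robot, y to its left, z up, the work surface at z = 0. Lengths are in mm, angles in rad, forces in N, time in s.
With the tool pointing down it reaches from about 325 to 850 mm from the base axis. Payload 15.5 kg.
Tool frame: the origin (TCP) lies midway between the tips of the shut fingers; the grasp point (between the pads) lies 19 mm behind it (ctrl.tcp_to_grasp is the z of the grasp point in the tool frame, in mm); z points along the fingers, y is the line along which they close (so a half turn about z gives the same grasp; the last joint's range is limited). The gripper opens to 91 mm and grips with 3 to 60 N. Pads are 32 mm wide; open, the fingers measure 118 mm over their backs; the gripper's body (76 mm by 178 mm) begins 60 mm behind the grasp point.
Start: joints at [1.069, 0.494, 1.345, -0, 1.302, -0.096], TCP at [247.291, 573.998, 213.915] pointing down, gripper open.
Joint ranges: [-2.91, 2.91], [-0.82, 2.16], [0.22, 2.67], [-1.22, 4.37], [0.12, 2.79], [-3.08, 3.08]. Speed limits (rad/s): [1.89, 1.89, 2.57, 3.01, 3.01, 3.01].

## Interface

Orientations are given as a unit quaternion [w, x, y, z].
In Python, from workcell import ctrl gives the robot as it stands. Calls block until the motion is done:
- ctrl.movep(position, orientation): joint-space move of the TCP to a pose.
- ctrl.movel(position, vel=150, frame=None, until_force=None): straight line of the TCP; frame=None keeps the orientation; vel is the mean speed in mm/s. With until_force (N) it stops when the force on the tool has changed by that much, and returns True; else False.
- ctrl.set_joints(angles): joint-space move.
- ctrl.grip(opening): opening from 0.0 (shut) to 1.0 (fully open); the grip force is fixed at half the most; returns when the fingers have stopped.
- ctrl.wait(seconds).
- ctrl.ik(position, orientation): joint angles nearest the present ones, or None.
- ctrl.get_image(name): name is "side" or "top"; returns (picture, depth): 400x640x3 uint8, blue, green, red; 400x640 float32, mm along the optical axis (not along the pixel's ray), 0 where there is no reading.
- ctrl.calibration(name): a dict with "fx", "fy", "cx", "cy" (pixels), "distortion" ([k1, k2, p1, p2, k3] as OpenCV has them; the pictures are not rectified), "world_to_cam" (4x4, takes a point from world to camera coordinates). Camera axes: x right, y down, z forward; pixel columns grow to the right and rows downward; lengths in mm; the calibration is good to about 2 mm. A picture is of the moment at which its call begins. calibration takes no time and is no camera call.
A pose or a line that the arm cannot do raises ctrl.PlanningError and nothing moves.
- ctrl.hand_in(): hands the job in; it is judged then, once.
Readings, each from a call of its own:
- ctrl.read_time_s(): time.
- ctrl.read_q(): joint angles.
- ctrl.read_qd(): joint speeds.
- ctrl.read_effort(): joint torques, N m.
- ctrl.read_tool_pos(): TCP position.
- ctrl.read_tool_rot(): TCP orientation.
- ctrl.read_contact_force(): force on the tool from outside, world axes, zero at the start.
- ctrl.read_wrist_torque(): the same for the moment, N m.
- ctrl.read_gripper_width(): opening from 0.0 (shut) to 1.0 (fully open).
- ctrl.read_finger_force(): force on a finger pad.
Only numpy, scipy, OpenCV 4.12 (cv2) and the standard library are available. Lean on these libraries where they do the work, as an engineer would, in place of code of your own. Each camera call takes 0.05 s, during which the arm holds its last target. There are 200 camera calls.

## Working session

There is one attempt and no reset: what is moved stays moved. The work goes in short steps, each a Python script; the robot and the scene stay as the last script left them, time stands still between calls to the robot, and variables do not carry over. Pictures are saved under pics/ and viewed, at most 10 in all, crops included, and the job is handed in when it is done.

```bash
mkdir -p pics; cat > h.py <<'E'
import numpy as np, cv2
from workcell import ctrl
def cloud(name):
    im,d=ctrl.get_image(name); c=ctrl.calibration(name)
    K=np.array([[c['fx'],0,c['cx']],[0,c['fy'],c['cy']],[0,0,1]]); T=np.array(c['world_to_cam'])
    v,u=np.mgrid[0:400,0:640]
    n=cv2.undistortPoints(np.stack([u,v],-1).reshape(-1,1,2).astype(np.float64),K,np.array(c['distortion'])).reshape(400,640,2)
    P=np.dstack([n*d[...,None],d])
    W=(P-T[:3,3])@T[:3,:3]
    W[d<=0]=np.nan
    return im,W
E
python3 - <<'E'
from h import *
for n in('top','side'):
    im,W=cloud(n); cv2.imwrite(f'pics/{n}0.png',im); np.savez(f'pics/{n}0.npz',im=im,W=W)
    T=np.array(ctrl.calibration(n)['world_to_cam']); print(n,-T[:3,:3].T@T[:3,3], np.isnan(W[...,0]).mean())
print(ctrl.read_time_s(),ctrl.read_tool_rot(),ctrl.tcp_to_grasp)
E
```

```text
top [ 333.37723709   39.45849438 1230.73815649] 0.0043203125
side [ 389.54773716 -962.92930031  700.5983636 ] 0.003765625
0.1 [-1.47571631e-04  2.01988374e-01  9.79387770e-01 -5.21310849e-04] -18.8
```

View pics/top0.png

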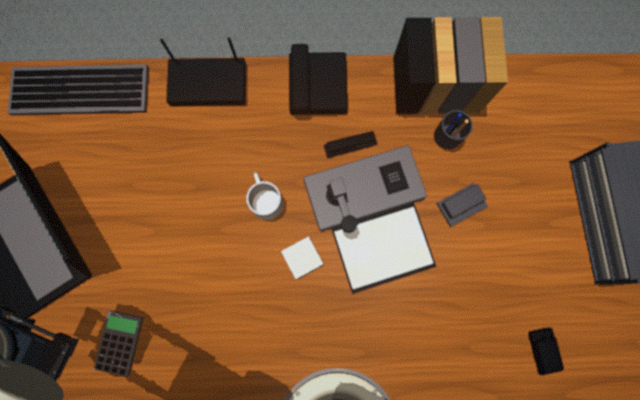

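View pics/side0.png

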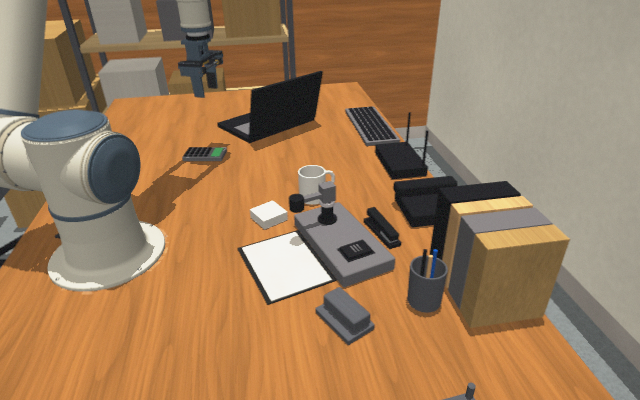

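The top view shows the stand slab centred near (365,188), with the pack at (394,177), the grip block at (338,187) and the lens at (349,223). The mug is at (264,200), notes at (301,257), stapler at (350,144), punch at (462,204) and pen cup at (456,126). Next I'll measure from the slab and block tops.

```bash
python3 - <<'E'
from h import *
t=np.load('pics/top0.npz'); W=t['W']; im=t['im']
s=np.load('pics/side0.npz')['W']
z=W[...,2]
roi=np.zeros(z.shape,bool); roi[140:235,298:432]=1
m=(roi&(z>28)&(z<42)).astype(np.uint8)
m=cv2.morphologyEx(m,cv2.MORPH_OPEN,np.ones((3,3)))
n,l,st,c=cv2.connectedComponentsWithStats(m); k=1+st[1:,4].argmax()
p=W[l==k]; print('slab z',np.median(p[:,2]),len(p))
print('rect',cv2.minAreaRect(p[:,:2].astype(np.float32)))
p2=p[(p[:,2]>31)&(p[:,2]<40)]
r=cv2.minAreaRect(p2[:,:2].astype(np.float32)); print(r)
c0=np.array(r[0])
def rep(nm,q):
    print(nm,len(q),np.median(q,0),q.min(0),q.max(0), cv2.minAreaRect(q[:,:2].astype(np.float32)))
for nm,A in(('top',W),('side',s)):
    d=np.hypot(A[...,0]-c0[0],A[...,1]-c0[1])
    rep(nm+' head>135',A[(d<150)&(A[...,2]>136)&(A[...,2]<160)])
    rep(nm+' 100-135',A[(d<150)&(A[...,2]>100)&(A[...,2]<136)])
    q=A[(d<135)&(A[...,2]>41)&(A[...,2]<55)]; rep(nm+' pack',q)
# pack dark by colour
g=im.max(2); mk=(roi&(g<50)); mk[:,:375]=0; q=W[mk&(z>25)]; rep('packdark',q)
for nm,(a,b,c_,d_) in dict(mug=(170,225,240,290),notes=(230,285,275,330),stapler=(128,160,318,382),punch=(178,230,432,495),pen=(105,155,432,475)).items():
    q=W[a:b,c_:d_].reshape(-1,3); q=q[(q[:,2]>12)&(q[:,2]<140)]; rep(nm,q)
E
python3 -c "
import cv2;a=cv2.imread('pics/top0.png')[130:240,290:440];cv2.imwrite('pics/c.png',cv2.resize(a,None,fx=5,fy=5,interpolation=2))"
```

```text
slab z 35.237880133874555 5092
rect ((576.9067993164062, -84.90339660644531), (140.88888549804688, 280.5285949707031), 16.498661041259766)
((576.8074951171875, -84.90391540527344), (140.4438018798828, 280.47918701171875), 16.402814865112305)
top head>135 217 [555.11793061 -12.36934909 141.04474751] [535.47028266 -30.45160909 136.34543841] [576.15916329   7.71330831 145.57550754] ((555.20849609375, -10.474430084228516), (36.07854080200195, 35.12749099731445), 15.398096084594727)
top 100-135 461 [490.78810519 -27.69301347 126.2006557 ] [455.24319416 -54.26285693 100.70024462] [564.26103657  12.06153607 135.88004051] ((512.0641479492188, -23.330123901367188), (117.40567016601562, 36.944400787353516), 19.359230041503906)
top pack 724 [ 608.69741864 -142.12707024   44.1222534 ] [ 491.79909387 -210.78130908   41.00535287] [710.45161707  41.32495847  51.29953721] ((609.0665893554688, -73.39447021484375), (197.595703125, 252.52645874023438), 13.108109474182129)
side head>135 112 [558.67193004 -13.74817192 141.28342546] [539.38350819 -28.79706216 136.13107379] [578.19939373   4.48439884 145.1
[... 1335 characters left out ...]
549  -57.67718994  38.48056018] [ 645.26634353 -127.25030665   12.01825287] [719.42021103  14.61284418  50.16465881] ((670.8048095703125, -58.28131866455078), (75.5026626586914, 134.92550659179688), 11.7222900390625)
punch 1104 [ 530.21375231 -324.37992369   42.47829526] [ 480.02368016 -391.89009945   12.01401646] [ 586.49305129 -266.34438753   52.00476067] ((531.3887329101562, -328.50048828125), (69.47977447509766, 110.89366912841797), 26.673742294311523)
pen 1260 [ 721.54938916 -302.31544665   59.00281137] [ 674.71288332 -377.80584124   12.15920214] [ 788.35995409 -257.66135349  137.62247799] ((729.888671875, -312.7626037597656), (119.62020111083984, 110.81303405761719), 84.09620666503906)
```

View pics/c.png

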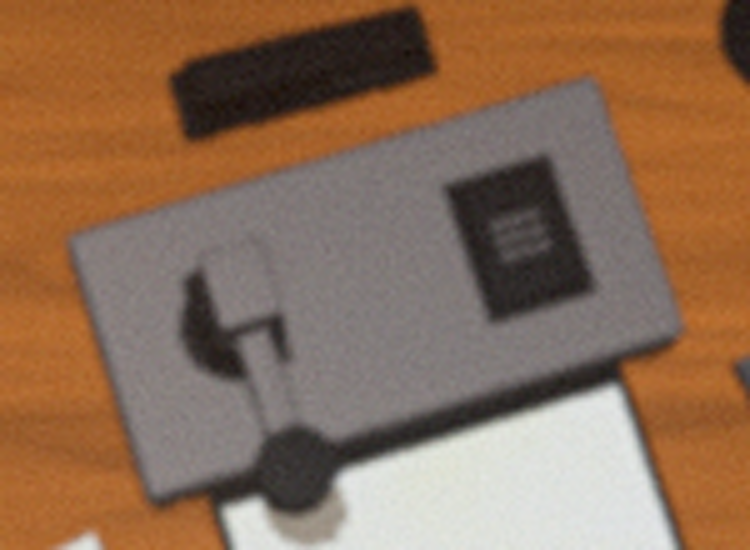

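Slab fit: 140.4 × 280.5 mm, yaw 16.4°, top at 35 mm, all as specified. That puts the mast at (556,-13), which agrees with the measured block top at z ≈ 142. The pack comes out at (598,-157), about 8–10 mm proud. I'll press the pack now.

```bash
cat >> h.py <<'E'
from scipy.spatial.transform import Rotation as Ro
a=np.radians(16.4); X=np.array([np.cos(a),np.sin(a),0]); Y=np.array([-np.sin(a),np.cos(a),0])
C=np.array([577.8,-84.6,0])
def quat(s):
    y=s*Y; z=np.array([0,0,-1.]); x=np.cross(y,z)
    return Ro.from_matrix(np.c_[x,y,z]).as_quat(scalar_first=True)
def st(x,y,z): return C+x*X+y*Y+[0,0,z]
E
python3 - <<'E'
from h import *
for s in(1,-1): print(s,[ctrl.ik(st(0,-75,80),quat(s)), ctrl.ik(st(0,75,241),quat(s))])
q=quat(min((1,-1),key=lambda s:abs(ctrl.ik(st(0,-75,80),quat(s))[5])))
print(q)
ctrl.grip(0.0)
p=ctrl.read_tool_pos(); ctrl.movel([p[0],p[1],300])
ctrl.movep(st(0,-75,250),q)
ctrl.movel(st(0,-75,60),vel=120)
f=ctrl.movel(st(0,-75,28),vel=10,until_force=35)
print(f,ctrl.read_tool_pos(),ctrl.read_contact_force(),ctrl.read_time_s())
ctrl.wait(0.4)
print(ctrl.read_tool_pos(),ctrl.read_contact_force())
ctrl.movel(st(0,-75,250)); 
ctrl.movep(st(0,0,280),q); ctrl.wait(.1)
im,W=cloud('side'); cv2.imwrite('pics/side1.png',im[120:330,200:450].repeat(2,0).repeat(2,1)); print(ctrl.read_time_s())
A=W.reshape(-1,3); d=(A-st(0,-75,0)); k=(abs(d@X)<25)&(abs(d@Y)<17)&(A[:,2]<70); print(k.sum(),np.median(A[k],0))
E
```

```text
1 [array([-3.52060767e-01,  6.34472793e-01,  1.49827209e+00, -4.44089210e-16,
        1.00884777e+00, -2.20909109e+00]), array([-1.29976827e-01,  3.71128868e-01,  1.47838384e+00, -4.44089210e-16,
        1.29207995e+00, -1.98700715e+00])]
-1 [array([-3.52060767e-01,  6.34472793e-01,  1.49827209e+00, -4.44089210e-16,
        1.00884777e+00,  9.32501563e-01]), array([-1.29976827e-01,  3.71128868e-01,  1.47838384e+00, -4.44089210e-16,
        1.29207995e+00,  1.15458550e+00])]
[-0.          0.98977623  0.14262893  0.        ]
True [ 598.98717352 -156.54256069   36.2983827 ] [-1.57616791 -0.32467849  8.80725784] 8.9667
[ 599.02565387 -156.57219417   36.3025482 ] [-1.62772476  0.86731377  7.73246091]
11.5083
187 [ 598.33674871 -157.29136649   35.86766007]
```

View pics/side1.png

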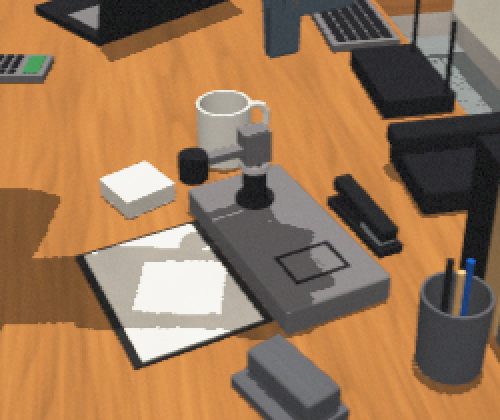

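The picture shows the pack flush in its bay: only its outline is visible at about (312,263) in the crop, and its depth reads 35.9 mm. The mast is still down and the bystanders haven't moved. Next I'll grip the head.

```bash
python3 - <<'E'
from h import *
q=quat(-1)
ctrl.movep(st(0,75,260),q); ctrl.grip(1.0)
f=ctrl.movel(st(0,75,101),vel=100,until_force=15); print(f,ctrl.read_tool_pos())
f0=ctrl.read_contact_force()
ctrl.grip(0.0); ctrl.wait(.3)
d=np.array(ctrl.read_contact_force())-f0
print(ctrl.read_gripper_width()*91,ctrl.read_finger_force(),d@X,d@Y,d[2],(ctrl.read_tool_pos()-st(0,75,101))@Y,ctrl.read_time_s())
E
```

```text
False [556.93220249 -12.70525189 101.4588176 ]
30.849771061333207 29.996818900108337 2.112860261383224 18.286601086375413 4.653049153252333 2.0187124313001004 16.3
```

The button is fully in: 30.8 mm across at 30 N. The head pushes the tool about 18 N towards +y, so I'll relieve that offset before pulling.

```bash
python3 - <<'E'
from h import *
f0=np.array(ctrl.read_contact_force())
ctrl.movel(st(0,77,101),vel=10); ctrl.wait(.3)
d=np.array(ctrl.read_contact_force())
print('rel',ctrl.read_gripper_width()*91,ctrl.read_finger_force(),(d-f0)@Y,d,(ctrl.read_tool_pos()-st(0,77,101))@Y)
f=ctrl.movel(st(0,77,246),vel=35,until_force=22)
ctrl.wait(.4)
print(f,ctrl.read_tool_pos(),ctrl.read_contact_force()-d,ctrl.read_gripper_width()*91,ctrl.read_finger_force(),ctrl.read_time_s())
im,W=cloud('side'); cv2.imwrite('pics/side2.png',im[100:310,200:450].repeat(2,0).repeat(2,1))
E
```

```text
rel 31.02735534689655 29.99727487564087 -12.28732273002516 [-1.05493215  5.648298    1.95536015] 0.23740668314701896
True [555.66260682 -10.39892026 240.62939342] [ 6.79224204 -7.34066148 -3.87816761] 31.20026238414148 29.996620416641235 20.9417
```

View pics/side2.png

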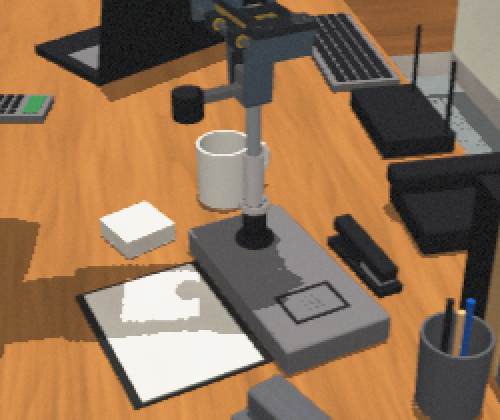

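The picture shows both tube stages out, with the head gripped at (258,75). The tool rose 139 mm before the force stop. A quick check for slip: compare the camera's height before and after.

```bash
python3 - <<'E'
from h import *
im,W=cloud('side'); b=np.load('pics/side0.npz')['W']; r=[]
for A in(b,W):
    A=A.reshape(-1,3); d=A-st(-85,75,0); k=(np.hypot(d@X,d@Y)<24)&(A[:,2]>70)&(A[:,2]<290); r.append(np.percentile(A[k,2],[5,50,95])); print(k.sum(),r[-1])
print(r[1]-r[0],ctrl.read_gripper_width()*91,ctrl.read_tool_pos(),ctrl.read_contact_force())
E
```

```text
266 [ 98.69841297 120.79004694 129.66240726]
300 [237.62105077 258.33154616 269.22848896]
[138.9226378  137.54149922 139.56608171] 31.19761850188517 [555.63728777 -10.37050768 240.62653632] [ 4.92183761 -1.56194645 -2.36972189]
```

The head rose about 139 mm with no slip and is holding steady, so I'm handing in.

```bash
python3 -c "
from workcell import ctrl
print(ctrl.hand_in())"
```

```text
the job is handed in; nothing more can be done
None
```

The job is handed in: the pack is flush, the button is held in and the mast is held at full height (about 139 of 140 mm), with no bystander seen to move in the side pictures; no verdict was returned.

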